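Put an optics post away in the hole that fits

TASK

One steel post stands by itself on the round pedestal. Put it away upright in the hole of the rack that matches its diameter, feeling gently for the hole since the hole bar has end play, and press it past the sprung catch until it is fully home on the bottom of the hole, then let go of it. Never press hard on the posts or the rack, and leave the two posts on the rectangular plate and the other things on the table where they are.

Things in the scene. Friction and masses are not known exactly. Their poses are not given: they have to be found in the camera images.
- rack: Fixed dark steel cradle, 78 x 236 mm, with a loose aluminium hole bar (58 wide, 194 long, top face 50 mm above the table). Origin: centre of the underside; y along the row, x across it. Five round blind holes for 10, 13, 16, 19, 22 mm posts, in that order from -y to +y, 36 mm apart, 32 mm deep, each 1.5 mm wider than its post. Over 40 N on it, from a post or the robot, is damage.
- hole_13 (a point): Middle place of the 13 mm post's hole centre, at the bar's top face; axes as rack. End play: the bar stands up to 7 mm either way along y from its middle place (not along x) and this is not reported, so the real hole is up to 7 mm off along y. The bar takes about 12 N to slide, so it stays put under light rubbing.
- hole_16 (a point): Middle place of the 16 mm post's hole centre, at the bar's top face; end play as for the 13 mm hole. All holes have, in the +x wall 15 mm below the mouth, a sprung brass ball standing 2 mm into the hole: a fitting post goes about 13 to 21 mm in freely, then needs a steady push of about 4 to 12 N down to the floor.
- hole_19 (a point): Middle place of the 19 mm post's hole centre, at the bar's top face (50 mm above the table; hole floor at 18 mm); end play and sprung ball as for the others. A post in too wide a hole meets no resistance.
- pedestal: Fixed dark round disc, 64 mm diameter, 12 mm high, on the table; origin at the centre of its underside. The post standing on it, within 6 mm of its centre, is the one to put away; which of the three it is varies.
- plate: Fixed black rectangular plate, 60 x 150 x 12 mm; origin at the centre of its underside, y along its length. The other two posts stand on it.
- post_13: Loose plain steel post, a cylinder of 13 mm diameter, 80 mm long, with a 1 mm bevel at the foot; stands upright. Origin: centre of its lower end; z along its axis.
- post_16: Loose plain steel post, a cylinder of 16 mm diameter, 80 mm long, with a 1 mm bevel at the foot; stands upright. Origin: centre of its lower end; z along its axis.
- post_19: Loose plain steel post, a cylinder of 19 mm diameter, 80 mm long, with a 1 mm bevel at the foot; stands upright. Origin: centre of its lower end; z along its axis.
- tape_measure: Loose yellow and black tape measure, 66 x 36 x 50 mm, a bystander; origin under its centre.
- screwdriver: Loose screwdriver with a red handle, 200 mm long, lying on the table, a bystander; origin under its middle, x along it.
- hex_key: Loose dark hex key, 100 x 33 x 6 mm, lying on the table, a bystander; origin under the middle of its long arm, x along it.
- pen: Loose black pen, 135 x 10 x 10 mm, lying on the table, a bystander; origin under its middle, x along it.
- clamp_fork: Loose black clamping fork, 90 x 30 x 16 mm, lying on the table, a bystander; origin under its middle, x along it.
- lens_tube: Loose short black lens tube, 31 mm diameter, 25 mm high, standing on the table, a bystander; origin under its centre.
Not all that is in view belongs to the job. Leave any red look-alike of the post_16 alone.

How it is judged:
On the way, in this order (a step that is already met when the one before it is completed fails the run):
1. the pedestal's post is lifted clear of the pedestal (((height (world z) of post_13 above 0.05 m and horizontal distance between each of post_16, post_19 and plate below 0.1 m) or (height (world z) of post_16 above 0.05 m and horizontal distance between each of post_13, post_19 and plate below 0.1 m) or (height (world z) of post_19 above 0.05 m and horizontal distance between each of post_13, post_16 and plate below 0.1 m))), for 0.2 s.
2. its foot is in the mouth of its matching hole, at least 3 mm deep (((x of post_13 in the frame of hole_13 between -0.004 and 0.004 m and y of post_13 in the frame of hole_13 between -0.012 and 0.012 m and z of post_13 in the frame of hole_13 below -0.003 m and horizontal distance between each of post_16, post_19 and plate below 0.1 m) or (x of post_16 in the frame of hole_16 between -0.004 and 0.004 m and y of post_16 in the frame of hole_16 between -0.012 and 0.012 m and z of post_16 in the frame of hole_16 below -0.003 m and horizontal distance between each of post_13, post_19 and plate below 0.1 m) or (x of post_19 in the frame of hole_19 between -0.004 and 0.004 m and y of post_19 in the frame of hole_19 between -0.012 and 0.012 m and z of post_19 in the frame of hole_19 below -0.003 m and horizontal distance between each of post_13, post_16 and plate below 0.1 m))), for 0.1 s.
At the end, for the whole second after the job is handed in: The post that began on the pedestal stands upright (within 0.1 rad), at rest and released in the hole of its own diameter, its lower end at least 29 of the 32 mm below the bar's top; the other two posts stand upright on the rectangular plate within 15 mm of where they began (((x of post_13 in the frame of hole_13 between -0.004 and 0.004 m and y of post_13 in the frame of hole_13 between -0.012 and 0.012 m and z of post_13 in the frame of hole_13 below -0.029 m and angle between each of post_13, post_16, post_19's own z axis and vertical below 0.1 rad and linear speed of post_13 below 0.02 m/s and distance of each of post_16, post_19 from where it was at the start of the episode below 0.015 m and horizontal distance between each of post_16, post_19 and plate below 0.1 m) or (x of post_16 in the frame of hole_16 between -0.004 and 0.004 m and y of post_16 in the frame of hole_16 between -0.012 and 0.012 m and z of post_16 in the frame of hole_16 below -0.029 m and angle between each of post_16, post_13, post_19's own z axis and vertical below 0.1 rad and linear speed of post_16 below 0.02 m/s and distance of each of post_13, post_19 from where it was at the start of the episode below 0.015 m and horizontal distance between each of post_13, post_19 and plate below 0.1 m) or (x of post_19 in the frame of hole_19 between -0.004 and 0.004 m and y of post_19 in the frame of hole_19 between -0.012 and 0.012 m and z of post_19 in the frame of hole_19 below -0.029 m and angle between each of post_19, post_13, post_16's own z axis and vertical below 0.1 rad and linear speed of post_19 below 0.02 m/s and distance of each of post_13, post_16 from where it was at the start of the episode below 0.015 m and horizontal distance between each of post_13, post_16 and plate below 0.1 m))); the robot touches nothing.
It fails at once if a post is pressed on the rack with more than 40 N (contact force between any of post_13, post_16, post_19 and rack above 40 N).
It fails at once if the fingers or arm press on the rack with more than 40 N (contact force between any of the fingers, the arm and rack above 40 N).
It fails at once if the tape measure, screwdriver, hex key, pen, clamping fork or lens tube is moved more than 20 mm (distance of any of tape_measure, screwdriver, hex_key, pen, clamp_fork, lens_tube from where it was at the start of the episode above 0.02 m).
It also fails if it takes over 64 s, if anything falls off the work surface, if the arm or the gripper's body presses on something with over 40 N, if the wrist force passes 120 N, or if a joint passes its speed limit or range.

ROBOT

A 7-joint arm with a two-finger parallel gripper is mounted at the origin on the work surface. World frame = base frame: x ahead of the robot, y to its left, z up, the work surface at z = 0. Lengths are in m, angles in rad, forces in N, time in s.
With the tool pointing down it reaches from about 0.425 to 0.825 m from the base axis. Payload 3.6 kg.
Tool frame: the origin (TCP) lies midway between the tips of the shut fingers; the grasp point (between the pads) lies 19 mm behind it; z points along the fingers, y is the direction in which the jaws open and shut (so a half turn about z gives the same grasp; the last joint's range is limited). The gripper opens to 93 mm and grips with 3 to 60 N. Pads are 15 mm wide; open, the fingers measure 128 mm over their backs; the gripper's body (75 mm by 188 mm) begins 65 mm behind the grasp point.
Start: joints at [1.27, 0.615, -0.013, 1.423, 0.008, 1.103, -0.04], TCP at [0.176, -0.626, 0.219] pointing down, gripper open.
Joint ranges: [-3.12, 3.12], [-0.3, 2.06], [-1.34, 1.32], [0.26, 2.42], [-1.36, 4.5], [0.01, 1.98], [-2.84, 2.84]. Speed limits (rad/s): [2.79, 2.79, 3.14, 3.14, 3.14, 3.14, 3.14].

INTERFACE

Orientations are given as a unit quaternion [w, x, y, z].
In Python, from station import arm, optics, ticket gives the robot as it stands. The module is installed in compiled form; this text tells all that it offers.
- The arm moves only by the tool apply_moves, never from a script. Its argument "steps" is text: rows parted by semicolons, each of 6 numbers parted by spaces: the shift along the tool's x, y, z in m, then the turn, a rotation vector about the tool's x, y, z in units of 6 degrees (1.0 is 6 degrees). In form: x y z wx wy wz; .... A call has 1 to 10 rows; each row shifts and turns the pose as measured when the row begins, along the tool's axes as they then stand; what a row does not reach is not made up. A row lasts 1/12 s, in which the tool goes at most 41.7 mm and 7.16 degrees, less where a joint would pass 70% of its speed; a pose out of reach is approached as far as the arm can. A call is refused whole if a number of a shift passes 0.0417 or a number of a turn 1, either way. A call with a gripper value outside its range is refused whole. "grip" is the closure, from 0 (fully open) to 1 (shut), set as the call begins (left out, the last holds). The fingers move at their own pace and stop on an object; "newtons" is the grip in N (left out, the last holds). Time passes only in rows, so rows that do not move let the fingers close. It gives the time, the measured TCP pose, the force and the opening at its end, in the units of the state.
- arm.sense(): the state, without advancing time (a new reading comes with each control period).
- optics.camera(name): name is "scene" or "top" or "wrist"; returns the picture (384x512x3 uint8, blue, green, red); there is no depth.
- optics.calibration(name): a dict with "fovy" (degrees; the focal length in pixels is half the picture's height over the tangent of half this angle, whatever the lens; pixels are square), "cx", "cy" (the principal point, pixels), "pose" (4x4, takes a point from camera to world coordinates); the wrist camera has in their place "hand_eye" (4x4, takes a point from camera to tool coordinates, whose origin is the TCP and whose axes are the flange's). Camera axes: x right, y down, z forward; pixel columns grow to the right and rows downward; lengths in m; the calibration is good to about 2 mm. A picture is of the moment at which its call begins: read the wrist's pose just before it. calibration takes no time and is no camera call.
- ticket.hand_in(): hands the job in, once; it reports no verdict.
The state is a dict: "time": time; "joints": joint angles; "qd": joint speeds; "effort": joint torques, N m; "eef_pos": TCP position; "orientation": TCP orientation; "wrist_force": force on the tool from outside, world axes, zero at the start; "wrist_torque": the same for the moment, N m; "grip_width": finger opening in m.
Only numpy, scipy, OpenCV 4.12 (cv2) and the standard library are available. Lean on these libraries where they do the work, as an engineer would, in place of code of your own. Each camera call takes 0.05 s, during which the arm holds its last target. There are 200 camera calls.

## Working session

There is one attempt and no reset: what is moved stays moved. The work goes in short steps, Python scripts to look and compute and a tool call to move; the robot and the scene stay as the last step left them, time stands still between calls to the robot, and variables do not carry over. Pictures are saved under pics/ and viewed, about 8 in all and at most 12, crops included, and the job is handed in when it is done.

Besides the shell and the picture viewer there is one more tool, called after "Request:" as name(argument=value, ...), one argument or row to a line, values as JSON. apply_moves: Moves the arm, as the interface text tells. Its arguments: {"type":"object","properties":{"steps":{"type":"string"},"grip":{"type":"number"},"newtons":{"type":"number"}},"required":["steps"]}

```bash
mkdir -p pics
cat > h.py <<'E'
import numpy as np, cv2
from station import arm, optics, ticket
from scipy.spatial.transform import Rotation as R
def pose():
    s=arm.sense(); q=s["orientation"]; T=np.eye(4)
    T[:3,:3]=R.from_quat([q[1],q[2],q[3],q[0]]).as_matrix(); T[:3,3]=s["eef_pos"]; return T,s
def cam(n):
    c=optics.calibration(n); f=192/np.tan(np.radians(c["fovy"])/2)
    M=np.array(c["pose"]) if n!="wrist" else pose()[0]@np.array(c["hand_eye"])
    return f,c["cx"],c["cy"],M
def px2w(n,u,v,z,C=None):
    f,cx,cy,M=C or cam(n); d=M[:3,:3]@np.array([(u-cx)/f,(v-cy)/f,1]); o=M[:3,3]
    return o+d*(z-o[2])/d[2]
def w2px(n,p,C=None):
    f,cx,cy,M=C or cam(n); q=np.linalg.inv(M)@np.r_[p,1]; return cx+f*q[0]/q[2],cy+f*q[1]/q[2]
E
python3 - <<'E'
from h import *
T,s=pose(); print(s["time"],T.round(3),s["grip_width"],s["wrist_force"])
a=optics.camera("scene");b=optics.camera("top")
cv2.imwrite("pics/s.png",a);cv2.imwrite("pics/t.png",b)
cv2.imwrite("pics/t2.png",cv2.resize(b,(800,600),interpolation=cv2.INTER_CUBIC))
cv2.imwrite("pics/s2.png",cv2.resize(a,(800,600),interpolation=cv2.INTER_CUBIC))
for n in("scene","top","wrist"):
    f,cx,cy,M=cam(n);print(n,f,cx,cy,M.round(3).tolist())
E
```

```text
0.0 [[ 0.962  0.271 -0.001  0.176]
 [ 0.271 -0.962  0.002 -0.625]
 [-0.    -0.003 -1.     0.218]
 [ 0.     0.     0.     1.   ]] 0.09292026051826545 [ 0.06101919  0.53074047 -0.0084404 ]
scene 464.8635115266527 258.2427354323644 186.1276446664057 [[-0.62, 0.457, -0.638, 1.24], [0.784, 0.385, -0.487, 0.376], [0.023, -0.802, -0.597, 0.706], [0.0, 0.0, 0.0, 1.0]]
top 427.9493374084819 256.95124912664875 195.03531327613106 [[-0.091, -0.974, 0.209, 0.403], [-0.996, 0.088, -0.023, -0.115], [0.004, -0.21, -0.978, 0.943], [0.0, 0.0, 0.0, 1.0]]
wrist 316.63150502421627 254.67957783001222 196.5801966309442 [[0.272, -0.923, -0.271, 0.252], [-0.962, -0.261, -0.075, -0.604], [-0.002, 0.281, -0.96, 0.384], [0.0, 0.0, 0.0, 1.0]]
```

View pics/t2.png

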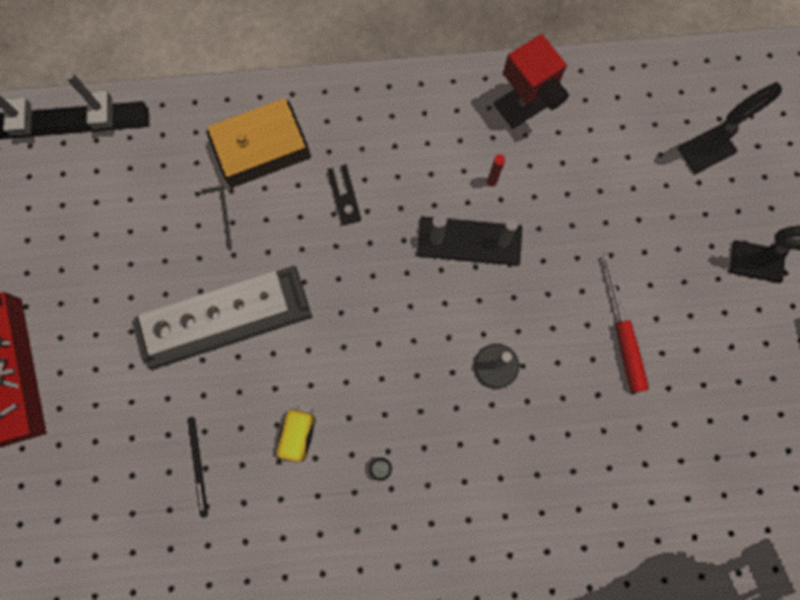

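View pics/s2.png

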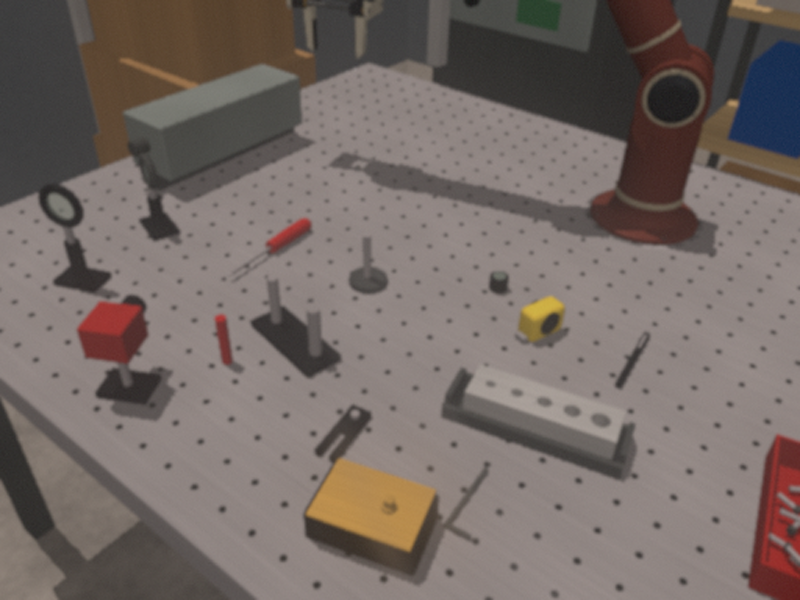

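The top view shows the rack at about (222,315), with its largest hole at the left (162,330) and smallest at the right (264,296). The pedestal is at (497,366), and its post top is at about (506,356).

Candidates:
- Grey post on the pedestal: top (506,356)
- Plate posts: (438,221) and (511,228)
- Red look-alike: (497,165)

By the description I choose the one on the pedestal. In the scene view it looks the thinnest of the three, so probably the 13 mm post.

Run:
```python
from h import *
k=1.5625
C=cam("top")
for n,u,v,z in [("ped",497,366,.012),("posttop",506,356,.092),("h22",162,330,.05),("h19",187.5,321,.05),("h16",213.5,312.5,.05),("h13",239,304,.05),("h10",264,296,.05),("pl1",438,221,.092),("pl2",511,228,.092),("tape",296,435,.05),("lens",380,468,.025)]:
    print(n,px2w("top",u/k,v/k,z,C).round(4))
b=cv2.imread("pics/t.png");a=cv2.imread("pics/s.png")
c1=cv2.resize(b[160:245,80:205],(800,544),interpolation=cv2.INTER_CUBIC)
c2=cv2.resize(a[140:250,150:270],(654,600),interpolation=cv2.INTER_CUBIC)
cv2.imwrite("pics/c1.png",c1);cv2.imwrite("pics/c2.png",c2)
```

```text
ped [ 0.5023 -0.2625  0.012 ]
posttop [ 0.5054 -0.2629  0.092 ]
h22 [0.5878 0.1891 0.05  ]
h19 [0.5971 0.1545 0.05  ]
h16 [0.6057 0.119  0.05  ]
h13 [0.6144 0.084  0.05  ]
h10 [0.6225 0.0495 0.05  ]
pl1 [ 0.6941 -0.1948  0.092 ]
pl2 [ 0.6756 -0.2909  0.092 ]
tape [0.4321 0.0168 0.05  ]
lens [ 0.3795 -0.0885  0.025 ]
```

View pics/c2.png

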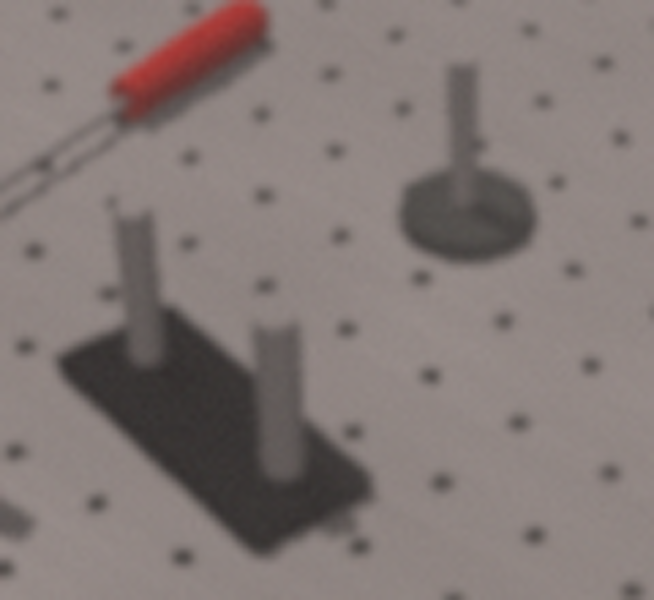

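View pics/c1.png

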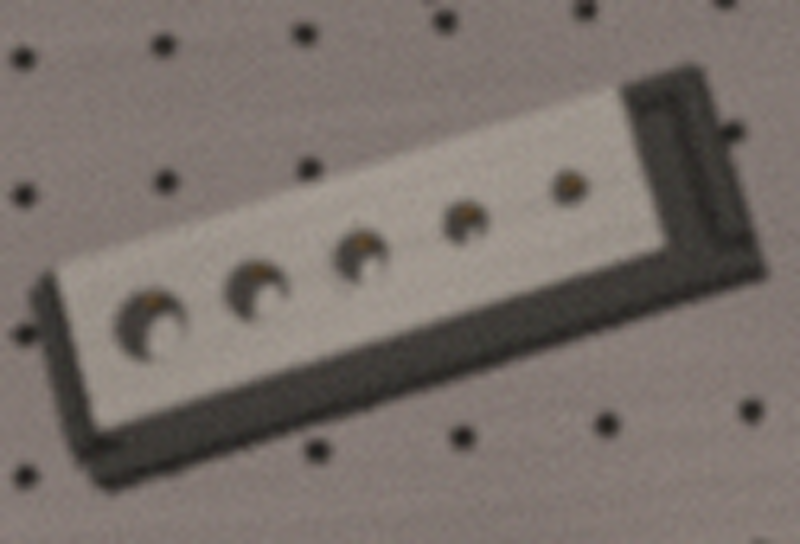

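The crops confirm that the pedestal post is thinnest (about 28 px, against 34 and 43), so it is the 13 mm post; the gripper opening will check this. The bar's 13 mm hole is at crop (466,222), and the bar sits toward +y in the cradle. Next I move above the post.

Request:
apply_moves(
  steps="0.0345 -0.0216 0 0 0 0;0.0345 -0.0216 0 0 0 0;0.0345 -0.0216 0 0 0 0;0.0345 -0.0216 0 0 0 0;0.0345 -0.0216 0 0 0 0;0.0345 -0.0216 0 0 0 0;0.0345 -0.0216 0 0 0 0;0.0345 -0.0216 0 0 0 0;0.0345 -0.0216 0 0 0 0;0.0345 -0.0216 0 0 0 0",
  grip=0,
  newtons=40,
)

```text
time: 0.93
eef_pos: [0.446, -0.3249, 0.2092]
orientation: [-0.003, 0.992, 0.124, -0.007]
wrist_force: [0.4, -0.6, -0.2]
grip_width: 0.0933
```

Request:
apply_moves(
  steps="0.0345 -0.0216 0 0 0 0;0.0345 -0.0216 0 0 0 0;0 0 0 0 0 0",
)

```text
time: 1.18
eef_pos: [0.5095, -0.2532, 0.2074]
orientation: [-0.006, 0.991, 0.131, -0.005]
wrist_force: [1.0, -0.5, 0.3]
grip_width: 0.093
```

Run:
```python
from h import *
T,s=pose();print(T.round(4),s["time"])
a=optics.camera("wrist");cv2.imwrite("pics/w1.png",a)
t=optics.camera("top")
print("top TCP px",w2px("top",T[:3,3]))
C=cam("wrist");print(C[:3]); print([w2px("wrist",p,C) for p in ((.5054,-.2629,.092),(.504,-.263,.012))])
```

```text
[[ 0.9655  0.2599 -0.0123  0.5095]
 [ 0.2601 -0.9655  0.0108 -0.2532]
 [-0.0091 -0.0136 -0.9999  0.2074]
 [ 0.      0.      0.      1.    ]] 1.1833
top TCP px (np.float64(328.40032978495043), np.float64(217.06418541493906))
(np.float64(316.63150502421627), 254.67957783001222, 196.5801966309442)
[(np.float64(257.7022374545748), np.float64(189.19025258302483)), (np.float64(257.4590870999157), np.float64(171.4730268331129))]
```

View pics/w1.png

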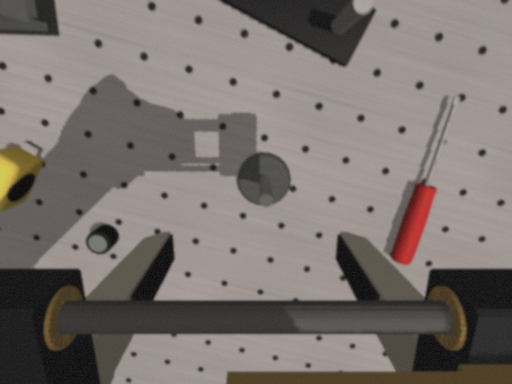

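The wrist view shows the pedestal at (263,179), with the shaded post on it at about (266,188). I get its pose from both and enhance the crop for the post.

Run:
```python
from h import *
C=cam("wrist");print(px2w("wrist",263.5,179.5,.012,C),px2w("wrist",266,190,.092,C))
a=cv2.imread("pics/w1.png")[140:215,215:315].astype(float)
a=np.clip((a-20)*2.2,0,255).astype(np.uint8)
cv2.imwrite("pics/w1c.png",cv2.resize(a,(800,600),interpolation=cv2.INTER_CUBIC))
```

```text
[ 0.49649162 -0.27228358  0.012     ] [ 0.50658565 -0.27048789  0.092     ]
```

View pics/w1c.png

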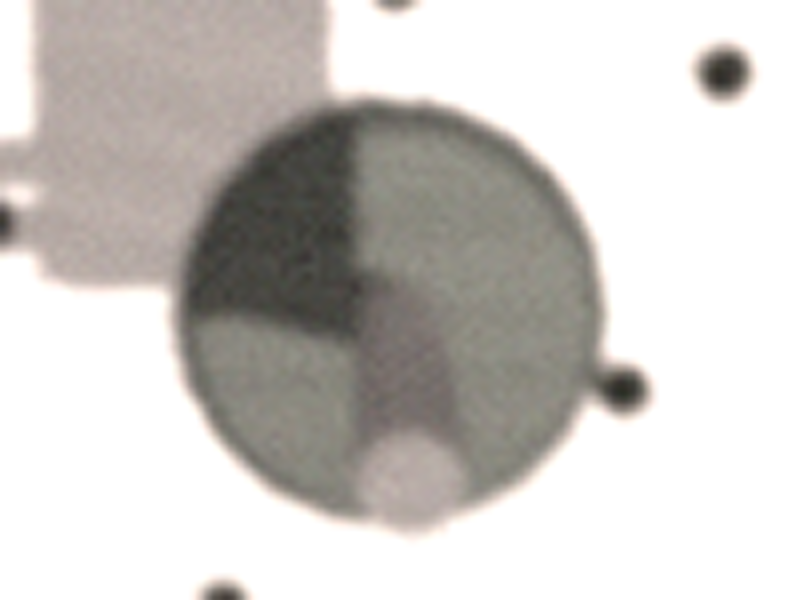

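Run:
```python
from h import *
T,s=pose();print(T.round(4).tolist(),np.round(s["qd"],3))
def loc(T):
    f,cx,cy,_=cam("wrist");C=(f,cx,cy,T@np.array(optics.calibration("wrist")["hand_eye"]))
    P=[px2w("wrist",263.5,179.5,.012,C),px2w("wrist",266.5,200,.092,C)]
    for p in P: print(p.round(4),"tool",(np.linalg.inv(T)@np.r_[p,1]).round(4))
loc(T)
b=cv2.imread("pics/t.png")[205:255,290:350]
cv2.imwrite("pics/tc.png",cv2.resize(b,(720,600),interpolation=cv2.INTER_CUBIC))
```

```text
[[0.9679, 0.2506, -0.0176, 0.5039], [0.2507, -0.9681, 0.0051, -0.261], [-0.0158, -0.0094, -0.9998, 0.2073], [0.0, 0.0, 0.0, 1.0]] [ 0.062 -0.011  0.076  0.013  0.018  0.003  0.006]
[ 0.4965 -0.2723  0.012 ] tool [-0.0069  0.011   0.1953  1.    ]
[ 0.4974 -0.2735  0.092 ] tool [-0.0076  0.0116  0.1153  1.    ]
```

View pics/tc.png

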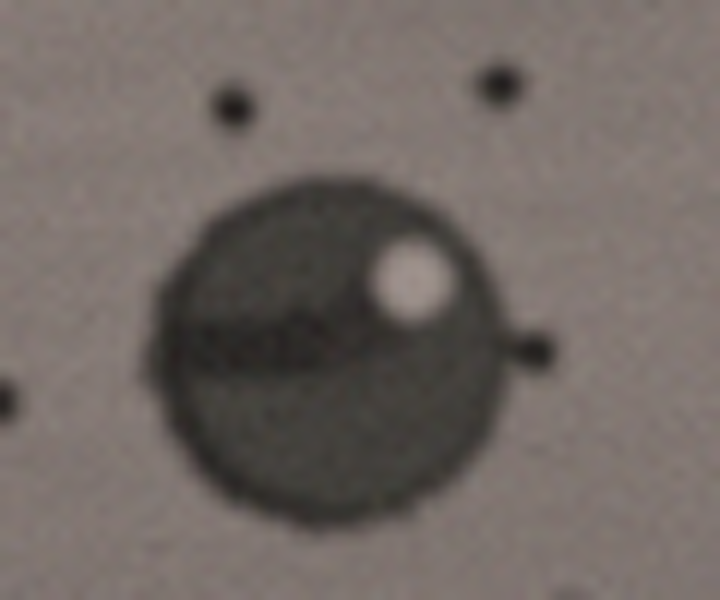

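The arm was still settling when that picture was taken. With the pose from that moment, the wrist and top views agree on the post at about (0.5035, -0.2645). I level the tool, let it settle, then descend.

Request:
apply_moves(
  steps="-0.001 0.003 0 -0.09 0.15 0;0 0 0 0 0 0;0 0 0 0 0 0;0 0 0 0 0 0",
)

```text
time: 1.62
eef_pos: [0.4985, -0.2705, 0.2064]
orientation: [0.002, 0.993, 0.121, -0.002]
wrist_force: [0.3, -0.7, 0.0]
grip_width: 0.0926
```

```bash
cat > st.py <<'E'
from h import *
import sys
T,s=pose();print(T.round(4).tolist()[:3],s["time"],np.round(s["wrist_force"],1),s["grip_width"])
print("level turn units x,y:",np.degrees(np.cross([0,0,1],T[:3,:3].T@[0,0,-1])).round(2)[:2]/6,"yaw",np.degrees(np.arctan2(T[1,0],T[0,0])))
if len(sys.argv)>3:
    p=np.array([float(v) for v in sys.argv[1:4]]);print("tool delta",(T[:3,:3].T@(p-T[:3,3])).round(4))
E
python3 st.py .5035 -.2645 .055
```

```text
[[0.9706, 0.2406, -0.003, 0.4985], [0.2406, -0.9706, -0.0035, -0.2705], [-0.0038, 0.0026, -1.0, 0.2064]] 1.6167 [ 0.3 -0.7  0. ] 0.09264064363869651
level turn units x,y: [0.025      0.03666667] yaw 13.9220396012211
tool delta [ 0.0069 -0.005   0.1514]
```

Request:
apply_moves(
  steps="0.002 -0.001 0.025 0 0 0;0.001 -0.001 0.025 0 0 0;0.001 -0.001 0.02 0 0 0;0.001 -0.001 0.01 0 0 0;0 0 0 0 0 0;0 0 0 0 0 0",
)

```text
time: 2.12
eef_pos: [0.499, -0.275, 0.126]
orientation: [0.005, 0.994, 0.114, -0.0]
wrist_force: [0.3, 0.1, 0.0]
grip_width: 0.093
```

```bash
python3 st.py .5035 -.2645 .055
```

```text
[[0.9742, 0.2255, 0.0009, 0.499], [0.2255, -0.9742, -0.0095, -0.275], [-0.0013, 0.0094, -1.0, 0.126]] 2.1167 [0.3 0.1 0. ] 0.09298818061770373
level turn units x,y: [0.09       0.01166667] yaw 13.03499047954903
tool delta [ 0.0068 -0.0099  0.0709]
```

Request:
apply_moves(
  steps="0.007 -0.01 0 0.09 0 -0.15;0 0 0 0 0 0;0 0 0 0 0 0;0 0 0 0 0 0",
)

```text
time: 2.45
eef_pos: [0.505, -0.2646, 0.1289]
orientation: [0.001, 0.993, 0.121, 0.001]
wrist_force: [0.1, 0.6, 0.1]
grip_width: 0.0932
```

Request:
apply_moves(
  steps="0 0 0 0 0 0;0 0 0 0 0 0;0 0 0 0 0 0;0 0 0 0 0 0",
)

```text
time: 2.78
eef_pos: [0.506, -0.2651, 0.1307]
orientation: [0.002, 0.993, 0.121, 0.003]
wrist_force: [0.3, -0.2, -0.9]
grip_width: 0.0933
```

```bash
python3 st.py .5035 -.2645 .055; python3 -c "
from h import *
print(np.round(arm.sense()['qd'],3))"
```

```text
[[0.9707, 0.2401, 0.0063, 0.506], [0.2402, -0.9707, -0.0037, -0.2651], [0.0052, 0.0051, -1.0, 0.1307]] 2.7833 [ 0.3 -0.2 -0.9] 0.09331579671140068
level turn units x,y: [ 0.04833333 -0.05      ] yaw 13.896173105368872
tool delta [-0.0027 -0.0016  0.0757]
[ 0.001 -0.004  0.001 -0.002  0.003  0.001  0.001]
```

Request:
apply_moves(
  steps="-0.001 -0.0005 0.02 0.02 -0.02 0;-0.001 -0.0005 0.02 0.02 -0.02 0;-0.0005 -0.0005 0.02 0 0 0;0 0 0.01 0 0 0;0 0 0 0 0 0;0 0 0 0 0 0",
)

```text
time: 3.28
eef_pos: [0.5056, -0.266, 0.0604]
orientation: [0.002, 0.993, 0.121, 0.003]
wrist_force: [0.2, 0.3, -0.1]
grip_width: 0.0926
```

```bash
python3 st.py .5035 -.2645 .055
```

```text
[[0.9709, 0.2396, 0.0064, 0.5056], [0.2396, -0.9709, -0.0036, -0.266], [0.0054, 0.005, -1.0, 0.0604]] 3.2833 [ 0.2  0.3 -0.1] 0.09261970019627902
level turn units x,y: [ 0.04833333 -0.05166667] yaw 13.861709152864044
tool delta [-0.0018 -0.002   0.0054]
```

Request:
apply_moves(
  steps="-0.002 -0.001 0.005 0.06 -0.06 0;0 0 0.001 0 0 0",
)

```text
time: 3.45
eef_pos: [0.5043, -0.2659, 0.0554]
orientation: [-0.0, 0.993, 0.121, 0.0]
wrist_force: [-0.1, -0.4, -1.4]
grip_width: 0.093
```

Request:
apply_moves(
  steps="0 0 0 0 0 0;0 0 0 0 0 0;0 0 0 0 0 0;0 0 0 0 0 0;0 0 0 0 0 0;0 0 0 0 0 0",
  grip=1,
  newtons=40,
)

```text
time: 3.95
eef_pos: [0.5062, -0.267, 0.0582]
orientation: [0.001, 0.993, 0.12, 0.003]
wrist_force: [0.8, 0.0, -0.2]
grip_width: 0.0572
```

```bash
python3 st.py .5035 -.2645 .055
```

```text
[[0.9709, 0.2392, 0.0055, 0.5062], [0.2392, -0.971, -0.0022, -0.267], [0.0048, 0.0034, -1.0, 0.0582]] 3.95 [ 0.8  0.  -0.2] 0.057159532546369844
level turn units x,y: [ 0.03333333 -0.045     ] yaw 13.84241410832199
tool delta [-0.002  -0.0031  0.0032]
```

Request:
apply_moves(
  steps="-0.002 -0.002 0.003 0.03 -0.045 0;-0.0003 0 0.0005 0 0 0;-0.0003 0 0.0005 0 0 0;-0.0003 0 0.0005 0 0 0;-0.0003 0 0.0005 0 0 0;-0.0003 0 0.0005 0 0 0;-0.0003 0 0.0005 0 0 0;-0.0003 0 0.0005 0 0 0;-0.0003 0 0.0005 0 0 0;-0.0003 0 0.0005 0 0 0",
)

```text
time: 4.78
eef_pos: [0.5017, -0.2658, 0.0517]
orientation: [0.0, 0.993, 0.121, 0.001]
wrist_force: [-0.8, 1.9, 5.4]
grip_width: 0.0124
```

```bash
python3 st.py .5035 -.2645 .055
```

```text
[[0.9709, 0.2397, 0.0017, 0.5017], [0.2397, -0.9709, -0.0002, -0.2658], [0.0016, 0.0006, -1.0, 0.0517]] 4.7833 [-0.8  1.9  5.4] 0.01242311849990477
level turn units x,y: [ 0.005 -0.015] yaw 13.86750982461461
tool delta [ 0.0021 -0.0008 -0.0033]
```

Opening is 12.4 mm, so this is the 13 mm post. Lifting, then carrying it to hole_13.

Request:
apply_moves(
  steps="0 0 -0.015 0 0 0;0 0 -0.025 0 0 0;0 0 -0.025 0 0 0;0 0 -0.01 0 0 0;0 0 0 0 0 0;0 0 0 0 0 0;0 0 0 0 0 0",
  newtons=55,
)

```text
time: 5.37
eef_pos: [0.4983, -0.265, 0.1245]
orientation: [-0.002, 0.993, 0.121, -0.003]
wrist_force: [0.3, -1.4, -0.5]
grip_width: 0.0123
```

Request:
apply_moves(
  steps="0.008 -0.013 0 0 0 0;0.016 -0.027 0 0 0 0;0.016 -0.027 0 0 0 0;0.016 -0.027 0 0 0 0;0.016 -0.027 0 0 0 0;0.016 -0.027 0 0 0 0;0.016 -0.027 0 0 0 0;0.016 -0.027 0 0 0 0;0.016 -0.027 0 0 0 0;0.008 -0.013 0 0 0 0",
)

```text
time: 6.2
eef_pos: [0.5742, 0.0075, 0.1058]
orientation: [-0.003, 0.994, 0.112, -0.018]
wrist_force: [-0.6, 1.2, -1.2]
grip_width: 0.0123
```

```bash
python3 st.py .6144 .084 .12
```

```text
[[0.9743, 0.2225, -0.0359, 0.5742], [0.2227, -0.9749, 0.0018, 0.0075], [-0.0346, -0.0098, -0.9994, 0.1058]] 6.2 [-0.6  1.2 -1.2] 0.012254995446146845
level turn units x,y: [-0.09333333  0.33      ] yaw 12.874155288311917
tool delta [ 0.0557 -0.0657 -0.0155]
```

Request:
apply_moves(
  steps="0.01 -0.012 -0.008 -0.03 0.1 -0.05;0.01 -0.012 -0.006 -0.03 0.1 -0.05;0.008 -0.01 -0.004 -0.03 0.1 -0.05;0 0 0 0 0 0;0 0 0 0 0 0;0 0 0 0 0 0",
)

```text
time: 6.7
eef_pos: [0.59, 0.0562, 0.1139]
orientation: [-0.002, 0.992, 0.126, -0.009]
wrist_force: [-0.3, 0.3, -0.9]
grip_width: 0.0123
```

```bash
python3 st.py .6144 .084 .12
```

```text
[[0.9682, 0.2495, -0.0186, 0.59], [0.2496, -0.9684, 0.0012, 0.0562], [-0.0177, -0.0058, -0.9998, 0.1139]] 6.7 [-0.3  0.3 -0.9] 0.01234507089244957
level turn units x,y: [-0.055       0.16833333] yaw 14.454418316206684
tool delta [ 0.0304 -0.0209 -0.0065]
```

Request:
apply_moves(
  steps="0.012 -0.008 -0.004 -0.03 0.1 0.04;0.012 -0.008 -0.004 -0.03 0.08 0.04;0.004 -0.003 0 0 0 0;0 0 0 0 0 0;0 0 0 0 0 0;0 0 0 0 0 0",
)

```text
time: 7.2
eef_pos: [0.6146, 0.0791, 0.1213]
orientation: [0.002, 0.993, 0.118, 0.0]
wrist_force: [0.3, -0.2, -0.7]
grip_width: 0.0122
```

Request:
apply_moves(
  steps="0 0 0 0 0 0;0 0 0 0 0 0;0 0 0 0 0 0",
)

```text
time: 7.45
eef_pos: [0.614, 0.0779, 0.1212]
orientation: [0.002, 0.993, 0.117, -0.0]
wrist_force: [-0.4, 0.0, -1.4]
grip_width: 0.0122
```

```bash
python3 st.py .6144 .084 .12
```

```text
[[0.9725, 0.2327, 0.0002, 0.614], [0.2327, -0.9725, -0.0043, 0.0779], [-0.0008, 0.0042, -1.0, 0.1212]] 7.45 [-0.4  0.  -1.4] 0.012230570762080544
level turn units x,y: [0.04       0.00833333] yaw 13.455687501589937
tool delta [ 0.0018 -0.0059  0.0012]
```

Request:
apply_moves(
  steps="0.002 -0.006 0.005 0.04 0.01 -0.07;0 0 0.005 0 0 0;0 0 0 0 0 0;0 0 0 0 0 0",
)

```text
time: 7.78
eef_pos: [0.6141, 0.0842, 0.1099]
orientation: [-0.0, 0.993, 0.121, -0.0]
wrist_force: [-0.2, -0.5, -0.7]
grip_width: 0.0117
```

```bash
python3 st.py .6144 .084 .12
python3 - <<'E'
from h import *
T,s=pose();C=cam("wrist");a=optics.camera("wrist");cv2.imwrite("pics/w2.png",a)
foot=(T@np.r_[0,0,.0397,1])[:3];print("foot",foot,w2px("wrist",foot,C))
for i,k in enumerate((10,13,16,19,22)):
    p=np.array([.6144,.084,.05])+(i-1)*.036*np.array([-.241,.97,0]);print(k,p.round(4),np.round(w2px("wrist",p,C),1))
cv2.imwrite("pics/w2b.png",cv2.resize(a,(800,600),interpolation=cv2.INTER_CUBIC))
E
```

```text
[[0.9708, 0.2397, -0.0006, 0.6141], [0.2397, -0.9708, 0.0003, 0.0842], [-0.0005, -0.0005, -1.0, 0.1099]] 7.7833 [-0.2 -0.5 -0.7] 0.011705328961980241
level turn units x,y: [-0.005  0.005] yaw 13.87021781814596
tool delta [ 0.0002  0.0003 -0.0101]
foot [0.61407534 0.08422096 0.07023399] (np.float64(253.92171913957316), np.float64(221.28018177478103))
10 [0.6231 0.0491 0.05  ] [302.  211.3]
13 [0.6144 0.084  0.05  ] [254.4 211.4]
16 [0.6057 0.1189 0.05  ] [206.7 211.4]
19 [0.597  0.1538 0.05  ] [159.1 211.5]
22 [0.5884 0.1888 0.05  ] [111.4 211.6]
```

View pics/w2b.png

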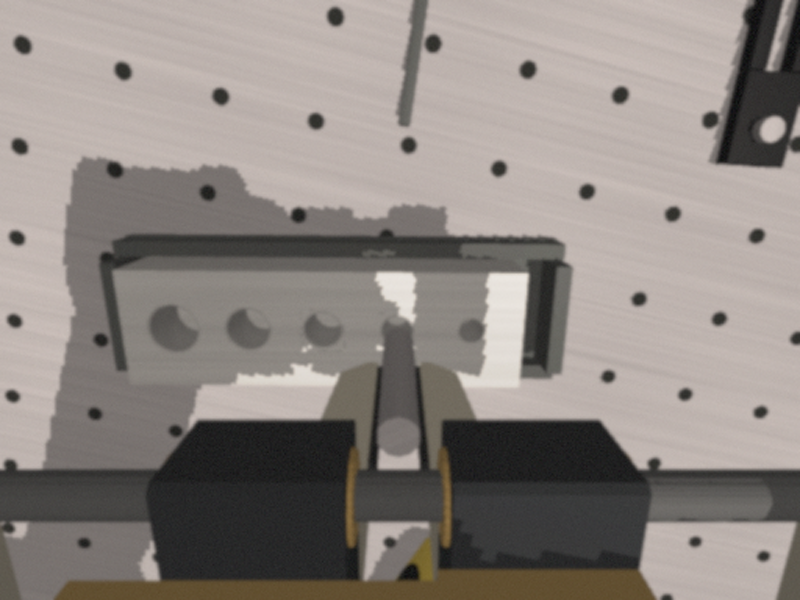

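The wrist view shows the holes at (174,327), (248,327), (323,328) and (471,330), all within about 1 mm of prediction. The held post is upright over the 13 mm hole at (398,328). Next I descend to just above the bar.

Request:
apply_moves(
  steps="0.0005 0 0.006 0 0 0;0 0 0.005 0 0 0;0 0 0.003 0 0 0;0 0 0 0 0 0;0 0 0 0 0 0",
)

```text
time: 8.25
eef_pos: [0.6143, 0.0838, 0.0939]
orientation: [0.0, 0.993, 0.121, -0.001]
wrist_force: [-0.9, -0.4, -1.5]
grip_width: 0.0123
```

```bash
python3 st.py .6147 .084 .0897
```

```text
[[0.9709, 0.2393, -0.0016, 0.6143], [0.2393, -0.9709, -0.0004, 0.0838], [-0.0016, -0.0, -1.0, 0.0939]] 8.25 [-0.9 -0.4 -1.5] 0.012319295323093383
level turn units x,y: [-0.     0.015] yaw 13.84426804545457
tool delta [ 0.0004 -0.0001  0.0042]
```

Request:
apply_moves(
  steps="0.0003 0 0.002 0 0.01 0;0 0 0.002 0 0 0;0 0 0.001 0 0 0;0 0 0.001 0 0 0",
)

```text
time: 8.58
eef_pos: [0.6152, 0.0839, 0.0895]
orientation: [0.0, 0.993, 0.12, 0.0]
wrist_force: [-2.6, -0.7, 6.7]
grip_width: 0.0118
```

Request:
apply_moves(
  steps="0 0 0.001 0 0 0;0 0 0.001 0 0 0;0 0 0.001 0 0 0",
)

```text
time: 8.83
eef_pos: [0.6152, 0.0839, 0.0895]
orientation: [-0.0, 0.993, 0.12, 0.001]
wrist_force: [-2.5, -1.0, 6.3]
grip_width: 0.0125
```

Contact at 6 N. I feel around lightly.

Request:
apply_moves(
  steps="-0.001 0 0.0007 0 0 0;-0.001 0 0.0007 0 0 0;0 0 0.0007 0 0 0",
)

```text
time: 9.08
eef_pos: [0.6149, 0.0838, 0.0895]
orientation: [-0.0, 0.993, 0.12, 0.003]
wrist_force: [-2.2, 0.6, 6.4]
grip_width: 0.0122
```

Request:
apply_moves(
  steps="0 -0.001 0.0007 0 0 0;0 -0.001 0.0007 0 0 0;0 0 0.0007 0 0 0",
)

```text
time: 9.33
eef_pos: [0.6149, 0.0839, 0.0894]
orientation: [0.001, 0.993, 0.12, 0.004]
wrist_force: [-2.9, 0.6, 6.3]
grip_width: 0.0122
```

Request:
apply_moves(
  steps="-0.001 0 -0.002 0.02 0.04 0;-0.001 0 0 0 0 0;0 0 0.0015 0 0 0;0 0 0.001 0 0 0;0 0 0.001 0 0 0",
)

```text
time: 9.75
eef_pos: [0.6116, 0.0836, 0.086]
orientation: [-0.001, 0.993, 0.12, 0.005]
wrist_force: [-0.1, 1.0, -1.2]
grip_width: 0.0118
```

```bash
python3 st.py .6147 .084 .0897
```

```text
[[0.9712, 0.2381, 0.0092, 0.6116], [0.2381, -0.9712, 0.0024, 0.0836], [0.0095, -0.0002, -1.0, 0.086]] 9.75 [-0.1  1.  -1.2] 0.011751001118767264
level turn units x,y: [-0.00166667 -0.09166667] yaw 13.775332117787729
tool delta [ 0.0031  0.0004 -0.0036]
```

It dropped in: z is 0.086 with no force. I level the tool and go down gently.

Request:
apply_moves(
  steps="0.0003 0 0.001 0 -0.09 0;0 0 0.002 0 0 0;0 0 0.002 0 0 0;0 0 0.002 0 0 0",
)

```text
time: 10.08
eef_pos: [0.6117, 0.0835, 0.0769]
orientation: [0.0, 0.993, 0.12, -0.001]
wrist_force: [-1.2, 0.2, -0.8]
grip_width: 0.012
```

```bash
python3 st.py .6147 .084 .0577
```

```text
[[0.9712, 0.2383, -0.0024, 0.6117], [0.2383, -0.9712, -0.0006, 0.0835], [-0.0025, 0.0001, -1.0, 0.0769]] 10.0833 [-1.2  0.2 -0.8] 0.012018963057515212
level turn units x,y: [0.         0.02333333] yaw 13.785112368732271
tool delta [0.0031 0.0002 0.0192]
```

Request:
apply_moves(
  steps="0 0 0.0015 0 0.02 0;0 0 0.0015 0 0 0;0 0 0.0015 0 0 0;0 0 0.0015 0 0 0",
)

```text
time: 10.42
eef_pos: [0.6108, 0.0839, 0.0704]
orientation: [-0.0, 0.993, 0.12, -0.001]
wrist_force: [-1.3, -0.7, 2.6]
grip_width: 0.0121
```

Request:
apply_moves(
  steps="0 0 0.0018 0 0 0;0 0 0.0018 0 0 0;0 0 0.0018 0 0 0;0 0 0.0018 0 0 0",
)

```text
time: 10.75
eef_pos: [0.6108, 0.0839, 0.0639]
orientation: [-0.0, 0.993, 0.12, -0.001]
wrist_force: [-1.9, 0.3, 3.2]
grip_width: 0.0122
```

```bash
python3 st.py .6147 .084 .0577
```

```text
[[0.9711, 0.2386, -0.0017, 0.6108], [0.2386, -0.9711, 0.0003, 0.0839], [-0.0016, -0.0007, -1.0, 0.0639]] 10.75 [-1.9  0.3  3.2] 0.012204467215066817
level turn units x,y: [-0.00666667  0.015     ] yaw 13.802156523790925
tool delta [0.0038 0.0008 0.0062]
```

Request:
apply_moves(
  steps="0 0 0.0018 0 0 0;0 0 0.0018 0 0 0;0 0 0.0018 0 0 0",
)

```text
time: 11.0
eef_pos: [0.6108, 0.0839, 0.0582]
orientation: [-0.0, 0.993, 0.12, -0.001]
wrist_force: [-2.0, 0.2, 3.4]
grip_width: 0.0123
```

Request:
apply_moves(
  steps="0 0 0.0018 0 0 0;0 0 0.0018 0 0 0;0 0 0.0018 0 0 0",
)

```text
time: 11.25
eef_pos: [0.611, 0.0839, 0.0576]
orientation: [-0.0, 0.993, 0.12, -0.001]
wrist_force: [-5.2, -0.3, 12.7]
grip_width: 0.0124
```

Request:
apply_moves(
  steps="0 0 0.0018 0 0 0;0 0 0.0018 0 0 0",
)

```text
time: 11.42
eef_pos: [0.6109, 0.0839, 0.0576]
orientation: [-0.0, 0.993, 0.12, -0.0]
wrist_force: [-4.4, -0.5, 11.7]
grip_width: 0.0118
```

Floor reached at TCP z 0.0576 against 0.0577 expected. I ease the pressure, open, then retreat straight up.

Request:
apply_moves(
  steps="0 0 0 0 0 0;0 0 0.0003 0 0 0;0 0 0.0003 0 0 0;0 0 0.0003 0 0 0;0 0 0.0003 0 0 0;0 0 0.0003 0 0 0;0 0 0 0 0 0;0 0 0 0 0 0",
  grip=0,
)

```text
time: 12.08
eef_pos: [0.6125, 0.0832, 0.0539]
orientation: [0.0, 0.993, 0.12, 0.001]
wrist_force: [0.1, -0.0, -0.4]
grip_width: 0.0608
```

Request:
apply_moves(
  steps="0 0 0 0 0 0;0 0 -0.005 0 0 0;0 0 -0.02 0 0 0;0 0 -0.03 0 0 0;0 0 -0.03 0 0 0;0 0 -0.03 0 0 0;0 0 -0.02 0 0 0;0 0 0 0 0 0",
)

```text
time: 12.75
eef_pos: [0.6109, 0.0831, 0.1942]
orientation: [0.0, 0.993, 0.12, -0.002]
wrist_force: [-0.0, 0.5, 0.0]
grip_width: 0.093
```

Request:
apply_moves(
  steps="-0.03 0 0 0 0 0;-0.04 0 0 0 0 0;-0.03 0 0 0 0 0;0 0 0 0 0 0;0 0 0 0 0 0;0 0 0 0 0 0;0 0 0 0 0 0",
)

```text
time: 13.33
eef_pos: [0.5098, 0.0588, 0.1927]
orientation: [0.0, 0.993, 0.12, -0.001]
wrist_force: [0.7, 0.2, 0.6]
grip_width: 0.0929
```

```bash
python3 st.py
python3 - <<'E'
from h import *
a=optics.camera("scene");cv2.imwrite("pics/s3.png",a)
s=cv2.resize(a[130:300,130:420],(800,469),interpolation=cv2.INTER_CUBIC);cv2.imwrite("pics/s3c.png",s)
f=lambda z:w2px("scene",[.6108,.0839,z]);print("post top if home, rim:",(np.array([f(.098),f(.05)])-[130,130])*800/290)
E
```

```text
[[0.9712, 0.2383, -0.0016, 0.5098], [0.2383, -0.9712, -0.0003, 0.0588], [-0.0016, -0.0001, -1.0, 0.1927]] 13.3333 [0.7 0.2 0.6] 0.09288494075378088
level turn units x,y: [-0.     0.015] yaw 13.787201086730025
post top if home, rim: [[561.3654193  279.97936669]
 [553.46478139 328.9506693 ]]
```

View pics/s3c.png

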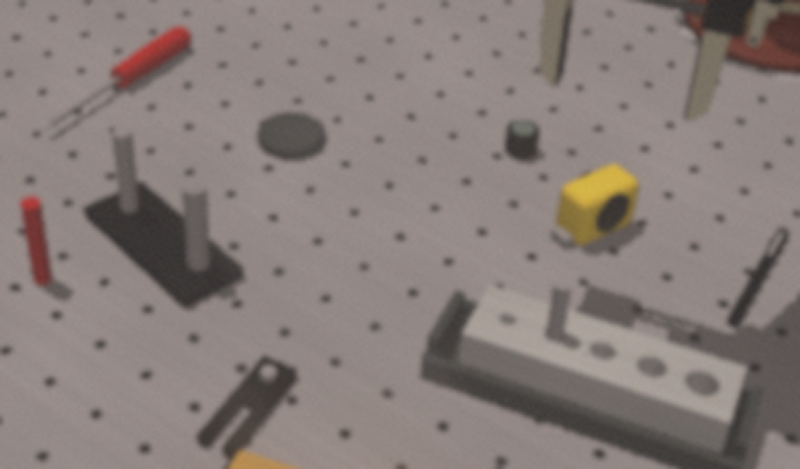

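The post stands upright in the second-smallest hole, with its top at about (561,291), roughly where a fully home post should be. The other two posts and the bystanders look unmoved, and the gripper is clear. Handing in.

```bash
python3 -c "
from station import ticket
print(ticket.hand_in())"
```

```text
the job is handed in; nothing more can be done
None
```

The pedestal's post is in the 13 mm hole and, by my checks, fully home. It is released and the job is handed in; no verdict was reported.

- **Which post:** it looked the thinnest of the three in the pictures. The gripper closed to about 12.3 mm on it, which fits the 13 mm post.
- **Finding the hole:** I first touched the bar at about 6–7 N. A shift of about 3 mm toward the rack's -x side dropped it in.
- **Pressing home:** it went past the catch with about 3 N showing at the readings and a peak reading of about 13 N on the floor. It stopped at TCP height 0.0576 m, against 0.0577 m expected for the bottom of the hole.
- **Last checks:** the final picture shows the post upright in the second-smallest hole. The other two posts stand on the plate, the bystanders in view look unmoved, and the gripper is open and clear. The hex key is outside that picture, so I did not check it at the end.
- **Disagreements:** the post's top appeared about 11 px (in the enlarged crop) lower than predicted. Part of that is probably calibration, since the hole's rim also appeared about 6 px low. The hole was also about 3 mm from the camera estimate in x. The arm crept a few mm/s during hold rows, which I corrected as I went.

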